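# Set a straightedge against two pins on a site plan and weight it down

### The arm

A 6-joint arm with a two-finger parallel gripper is mounted at the origin on the work surface; the furniture and walls round the work are solid. World frame = base frame: x ahead of the robot, y to its left, z up, the work surface at z = 0. Lengths are in m, angles in degrees, forces in N, time in s.
With the tool pointing down it reaches from about 0.225 to 0.725 m from the base axis. Payload 3.1 kg.
Tool frame: the origin (TCP) lies midway between the tips of the shut fingers; the grasp point (between the pads) lies 19 mm behind it; z points along the fingers, y is the line along which they close (so a half turn about z gives the same grasp; the last joint's range is limited). The gripper opens to 85 mm and grips with 20 to 120 N. Pads are 22 mm wide; open, the fingers measure 114 mm over their backs; the gripper's body (76 mm by 85 mm) begins 54 mm behind the grasp point. The pads swing forward as they close: fully open they stand 13 mm farther back than shut.
Start: joints at [64.698, 2.75, 5.684, 92.934, 0, 82.678], TCP at [0.162, 0.499, 0.231] pointing down, gripper open.
Joint ranges: [-166.93, 166.93], [-56.73, 111.36], [-69.38, 81.34], [-121.58, 131.49], [-85.45, 84.26], [-180, 180]. Speed limits (degrees/s): [159.86, 159.86, 180, 180, 180, 180].

### API

Orientations are given as [roll, pitch, yaw] about the fixed x, y, z axes, in that order (R = Rz(yaw) Ry(pitch) Rx(roll)).
In Python, from plant import r, vision gives the robot as it stands.
- The arm moves only by the tool move_arm, never from a script. Its argument "targets" is a list of rows, each a list of 3 entries, a list of its own where there are three numbers: the closure, from -1 (fully open) to 1 (shut), so that 0 is half open, then the shift along the world's x, y, z in units of 25 mm (1.0 is 25 mm), then the turn about the world's z in degrees. A call has 1 to 10 rows; each row is the pose to reach, as a shift and turn from the pose commanded when the call began; what a row does not reach only later rows make up. A row lasts 1/12 s, in which the tool goes at most 41.7 mm and 7.16 degrees, less where a joint would pass 70% of its speed; a pose out of reach is approached as far as the arm can. A call with a gripper value outside its range is refused whole. The fingers move at their own pace and stop on an object; "grip_force" is the grip in N (left out, the last holds). Time passes only in rows, so rows that repeat a pose let the fingers close. It gives the time, the measured TCP pose, the force, the opening and the grip force at its end, in the units of the state.
- r.sense(): the state, without advancing time (a new reading comes with each control period).
- vision.camera(name): name is "scene" or "top" or "wrist"; returns a dict with "color" (384x512x3 uint8, red, green, blue), "z_map" (384x512 float32, m along the optical axis (not along the pixel's ray), 0 where there is no reading), "camera_matrix" (3x3 intrinsics, pixels), "k1" (the pictures are not rectified: a ray, as slopes to the right and down, at radius r is drawn at 1 + k1 r^2 times it, then the intrinsics apply), "T" (4x4, takes a point from camera to world coordinates). Camera axes: x right, y down, z forward; pixel columns grow to the right and rows downward; lengths in m; the calibration is good to about 2 mm. A picture is of the moment at which its call begins.
- r.job_done(): hands the job in; it is judged then, once.
The state is a dict: "time": time; "joint_positions": joint angles; "joint_velocities": joint speeds; "effort": joint torques, N m; "eef_pos": TCP position; "ee_rot": TCP orientation; "force": force on the tool from outside, world axes, zero at the start; "moment": the same for the moment, N m; "width": finger opening in m; "grip_force": force on a finger pad.
Only numpy, scipy, OpenCV 4.12 (cv2) and the standard library are available. Lean on these libraries where they do the work, as an engineer would, in place of code of your own. Each camera call takes 0.05 s, during which the arm holds its last target. There are 200 camera calls.

### The job

Two black push pins on the site plan mark the ends of a line that is to be ruled. Take the straightedge out of its rack, lay it flat on the plan with its black grip upward, and slide it until one of its long edges touches both pins at once; then stand the drafting weight upright on it so that it cannot slip. Leave the mug behind the rack and the tape dispenser where they are.

Things in the scene. Friction and masses are not known exactly. Their poses are not given: they have to be found in the camera images.
- straightedge_mid (a point): Centre of the blade of the loose straightedge (0.2 kg): a flat aluminium blade 200 mm long (x), 50 mm wide (y), 5 mm thick (z), one black grip standing up from the middle of one face. The point lies half-way through the thickness. z is square to the blade and points out through the grip. Both long edges (y = +25 and -25 mm) are straight and either may touch the pins.
- straightedge: The whole straightedge; origin at the centre of its flat back, 2.5 mm from straightedge_mid, same axes. At the start it stands on one long edge (y upright) in the rack's left slot as seen from the robot, upper edge about 56 mm above the desk, grip level and pointing left towards the board. Lifted 25 mm, it is clear of the slots.
- straightedge_grip (a point): Centre of the straightedge's grip: a black rib 80 mm long (x), 12 mm thick (y) and 28 mm high (z) at the middle of the blade, 16.5 mm from straightedge_mid along z; same axes. The blade is bare for 60 mm from each end. When it lies flat, the rib's top is 33 mm above what the blade lies on.
- pin_a_foot (a point): Left one of two black push pins, an upright cylinder 9 mm in diameter and 14 mm high, fixed in the board. The point is the centre of its foot, on the board's upper face.
- pin_b_foot (a point): Right one of the two black push pins, the same size (9 mm diameter, 14 mm high), fixed in the board; the point is the centre of its foot. The pins stand about 130 to 148 mm apart.
- board_top (a point): Centre of the upper face of the drawing board: fixed plywood 280 mm (its y, left to right) by 200 mm (its x, away from the robot), flat on the desk, a white plan taped to it. Upper face 10 mm above the desk. The pins stand in its farther half; at least 115 mm of board is free on their near side.
- rack: Fixed dark wood rack, 176 mm long (its x, away from the robot), 118 mm wide (y): a 6 mm base and two cross rails at x = +75 and -75 mm (14 mm thick, tops at 27 mm) cut by two slots along x, 6.5 mm wide, floors at 6 mm: y = +33 mm holds the straightedge, y = -33 mm a fixed pale plastic set square up to 81 mm high. Origin: centre of its underside.
- weight_mid (a point): Centre, half-way up, of the loose drafting weight (0.25 kg): a round steel puck 34 mm in diameter and 24 mm high with a knob on top, 23 mm in diameter from 37 to 52 mm above its foot; 56 mm high in all. z is its own axis. It stands upright on the black leather desk pad, 3.4 mm above the desk, left of the board.
- weight: The whole drafting weight; origin at the centre of its foot, 28 mm below weight_mid.
- mug: White mug 91 mm high, behind the rack; leave it where it is. Origin under its centre.
- tape_dispenser: Black tape dispenser, 151 mm long and 74 mm high, by the far edge of the desk; leave it where it is. Origin under its centre.
Not all that is in view belongs to the job. Of the things that look like the weight, the smaller one is meant.

How it is judged:
By the outcome, as a careful person would: the job done as asked, in the order asked, and still so for the second after the job is handed in, with the robot touching nothing.
It also fails if it takes over 51 s, if anything falls off the work surface, if the arm or the gripper's body presses on something with over 40 N, if the wrist force passes 120 N, or if a joint passes its speed limit or range.

## Working session

There is one attempt and no reset: what is moved stays moved. The work goes in short steps, Python scripts to look and compute and a tool call to move; the robot and the scene stay as the last step left them, time stands still between calls to the robot, and variables do not carry over. Pictures are saved under pics/ and viewed, at most 10 in all, crops included, and the job is handed in when it is done.

Besides the shell and the picture viewer there is one more tool, called after "Emit:" by a JSON object that holds its "name" and its "arguments". move_arm: Moves the arm, as the interface text tells. Its arguments: {"type":"object","properties":{"targets":{"type":"array","items":{"type":"array"}},"grip_force":{"type":"number"}},"required":["targets"]}

```bash
ls; mkdir -p pics; cat > h.py <<'E'
import numpy as np,cv2
from plant import r,vision
def cam(n):
    return vision.camera(n)
def ray(c,u,v):
    K=c["camera_matrix"];x=(u-K[0,2])/K[0,0];y=(v-K[1,2])/K[1,1];a,b=x,y
    for _ in range(10):
        s=1+c["k1"]*(a*a+b*b);a,b=x/s,y/s
    T=np.array(c["T"]);return T[:3,3],T[:3,:3]@np.array([a,b,1.])
def onz(c,u,v,z):
    o,d=ray(c,u,v);return o+d*(z-o[2])/d[2]
def dep(c,u,v):
    o,d=ray(c,u,v);return o+d*c["z_map"][int(v),int(u)]
def proj(c,p):
    T=np.array(c["T"]);q=T[:3,:3].T@(np.array(p)-T[:3,3]);a,b=q[:2]/q[2];s=1+c["k1"]*(a*a+b*b);K=c["camera_matrix"]
    return K[0,0]*a*s+K[0,2],K[1,1]*b*s+K[1,2]
def save(c,f,box=None,k=1):
    im=c["color"][:,:,::-1]
    if box: im=im[box[1]:box[3],box[0]:box[2]]
    cv2.imwrite("pics/"+f,cv2.resize(im,None,fx=k,fy=k,interpolation=cv2.INTER_CUBIC))
E
python3 - <<'E'
from h import *
import pickle
ims=[]
for n in("top","scene"):
    c=cam(n);pickle.dump(c,open(n+"0.pkl","wb"));ims.append(c["color"][:,:,::-1]);print(n,np.round(c["T"],3).tolist(),np.round(c["camera_matrix"],1).tolist(),c["k1"])
cv2.imwrite("pics/top.png",cv2.resize(ims[0],(800,600)));cv2.imwrite("pics/scene.png",cv2.resize(ims[1],(800,600)))
print(r.sense())
E
```

```text
pics
top [[0.024, -0.996, 0.084, 0.481], [-1.0, -0.024, -0.002, 0.01], [0.004, -0.084, -0.996, 1.244], [0.0, 0.0, 0.0, 1.0]] [[393.3, 0.0, 249.6], [0.0, 393.3, 195.8], [0.0, 0.0, 1.0]] -0.12936691380704482
scene [[-0.854, -0.319, 0.411, 0.041], [-0.52, 0.506, -0.689, 0.908], [0.012, -0.802, -0.598, 0.859], [0.0, 0.0, 0.0, 1.0]] [[374.7, 0.0, 257.5], [0.0, 374.7, 191.3], [0.0, 0.0, 1.0]] -0.012691551539760329
{'time': 0.1, 'joint_positions': array([6.46990427e+01, 2.78670472e+00, 5.60022689e+00, 9.29317333e+01,
       6.15096758e-04, 8.26773351e+01]), 'joint_velocities': array([ 0.07214289, -0.05016712,  0.11316066, -0.04107144, -0.03836986,
       -0.02364592]), 'effort': array([ 3.41194384e-03, -3.39849722e+01,  3.20936322e+01,  1.57835707e-02,
       -6.74341777e-05, -1.93673804e-05]), 'eef_pos': array([0.16182315, 0.49887038, 0.23024867]), 'ee_rot': array([-1.79882831e+02, -1.56768969e-02,  1.62021691e+02]), 'force': array([ 0.23515827, -0.10529788,  0.30338384]), 'moment': array([ 0.00012261, -0.05764427,  0.0028357 ]), 'grip_force': 0.0, 'width': 0.08550890715664294}
```

View pics/top.png

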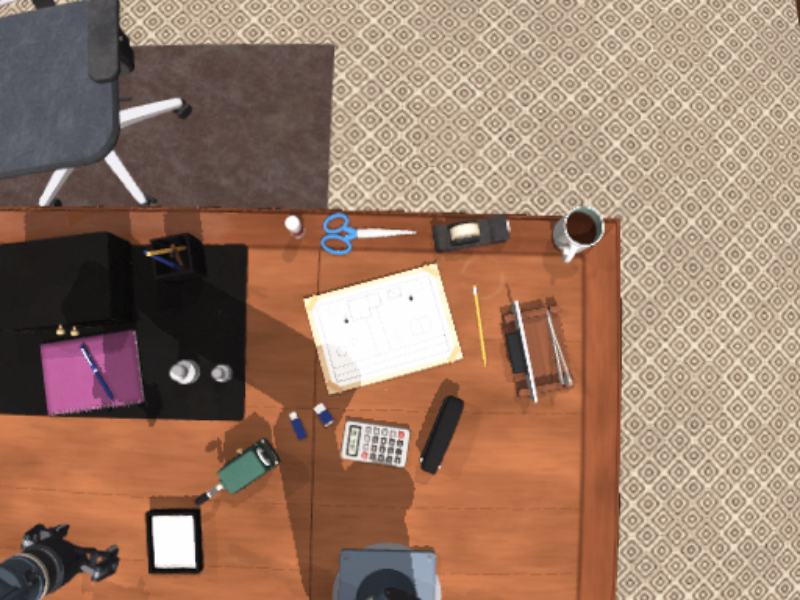

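View pics/scene.png

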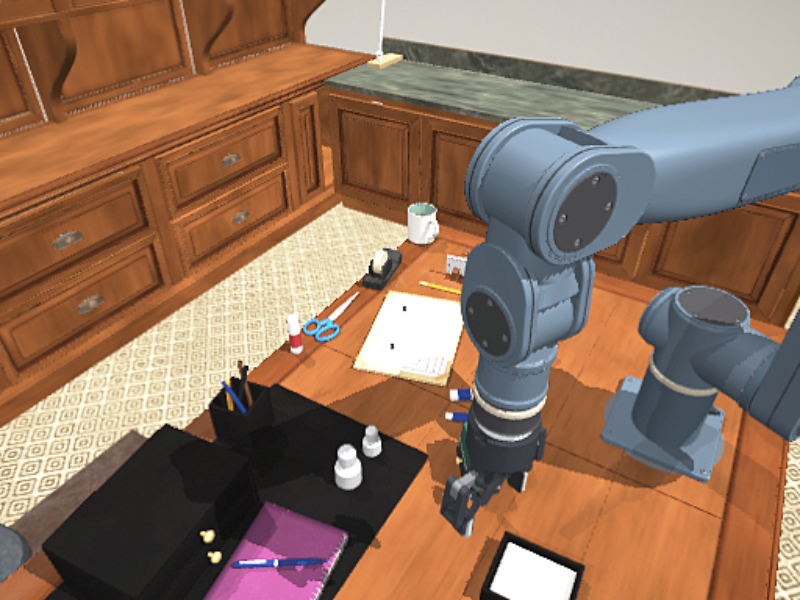

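Top view (800×600 scale): pins at (347,321) and (411,297), the blade runs (516,302)–(534,402) with its grip at (514,352), and the smaller weight is at (221,373). The scene view agrees. Next I get metric estimates.

```bash
python3 - <<'E'
from h import *
import pickle
c=pickle.load(open("top0.pkl","rb"))
k=.64
for n,u,v,z in[("pinA",347,321,.024),("pinB",411,297,.024),("blade far",516,302,.056),("blade near",534,402,.056),("grip",514,352,.037),("weight",221,373,.059),("bigweight",183,371,.06),("b1",305,297,.01),("b2",437,265,.01),("b3",462,358,.01),("b4",331,391,.01),("rackcorners",503,308,.027),("",553,296,.027),("",571,388,.027),("",525,398,.027),("mug",578,230,.091)]:
    print(n,onz(c,u*k,v*k,z).round(3))
E
```

```text
pinA [0.552 0.091 0.024]
pinB [ 0.603 -0.035  0.024]
blade far [ 0.595 -0.239  0.056]
blade near [ 0.401 -0.277  0.056]
grip [ 0.497 -0.24   0.037]
weight [0.442 0.331 0.059]
bigweight [0.444 0.406 0.06 ]
b1 [0.599 0.179 0.01 ]
b2 [ 0.671 -0.087  0.01 ]
b3 [ 0.484 -0.14   0.01 ]
b4 [0.411 0.12  0.01 ]
rackcorners [ 0.585 -0.219  0.027]
 [ 0.611 -0.321  0.027]
 [ 0.428 -0.358  0.027]
 [ 0.407 -0.265  0.027]
mug [ 0.734 -0.353  0.091]
```

Emit:
{"name": "move_arm", "arguments": {"targets": [[-1,[9.6,-12.6,1],-61],[-1,[9.6,-12.6,1],-61],[-1,[9.6,-12.6,1],-61],[-1,[9.6,-12.6,1],-61],[-1,[9.6,-12.6,1],-61],[-1,[9.6,-12.6,1],-61],[-1,[9.6,-12.6,1],-61],[-1,[9.6,-12.6,1],-61],[-1,[9.6,-12.6,1],-61],[-1,[9.6,-12.6,1],-61]], "grip_force": 20}}

```text
time: 0.93
eef_pos: [0.4039, 0.1809, 0.256]
ee_rot: [180.0, 0.1, 100.7]
force: [0.5, 0.4, 0.5]
width: 0.0857
grip_force: 0.0
```

Emit:
{"name": "move_arm", "arguments": {"targets": [[-1,[3.1,-6.6,0],0],[-1,[3.1,-6.6,0],0],[-1,[3.1,-6.6,0],0],[-1,[3.1,-6.6,0],0],[-1,[3.1,-6.6,0],0],[-1,[3.1,-6.6,0],0],[-1,[3.1,-6.6,0],0],[-1,[3.1,-6.6,0],0]]}}

```text
time: 1.6
eef_pos: [0.479, 0.02, 0.256]
ee_rot: [-179.9, -0.1, 101.0]
force: [-0.5, 0.0, 0.6]
width: 0.0852
grip_force: 0.0
```

```bash
python3 - <<'E'
from h import *
import pickle
c=cam("wrist");pickle.dump(c,open("w1.pkl","wb"));save(c,"w1.png",k=1.5)
print(np.round(c["T"],3).tolist(),c["camera_matrix"][0,0],c["k1"]);s=r.sense();print(s["time"],s["eef_pos"],s["ee_rot"])
E
```

```text
[[0.981, 0.185, 0.053, 0.466], [0.192, -0.943, -0.271, 0.088], [-0.0, 0.276, -0.961, 0.398], [0.0, 0.0, 0.0, 1.0]] 284.77117748096117 -0.035133565760677526
1.65 [0.47900709 0.02037023 0.25616839] [-1.79965859e+02 -4.07701226e-02  1.01094532e+02]
```

View pics/w1.png

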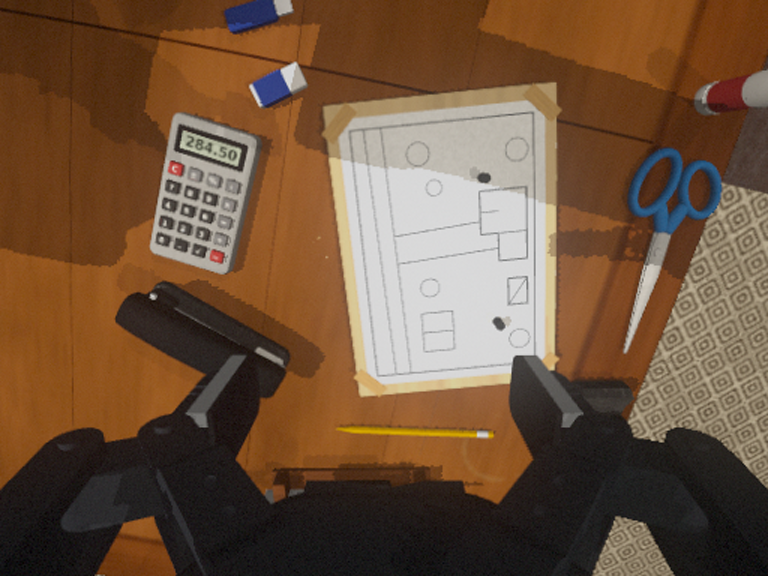

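The wrist view shows the pins at (323,118) and (333,215) in original pixels, with the rack at the bottom. I'll go above the rack.

Emit:
{"name": "move_arm", "arguments": {"targets": [[-1,[0.6,-10.5,-2.2],0],[-1,[0.6,-10.5,-2.2],0],[-1,[0.6,-10.5,-2.2],0],[-1,[0.6,-10.5,-2.2],0],[-1,[0.6,-10.5,-2.2],0],[-1,[0.6,-10.5,-2.2],0],[-1,[0.6,-10.5,-2.2],0],[-1,[0.6,-10.5,-2.2],0],[-1,[0.6,-10.5,-2.2],0]]}}

```text
time: 2.4
eef_pos: [0.4944, -0.2423, 0.2008]
ee_rot: [-180.0, -0.1, 101.0]
force: [0.1, 0.1, 0.1]
width: 0.0851
grip_force: 0.0
```

```bash
python3 - <<'E'
from h import *
import pickle
w=pickle.load(open("w1.pkl","rb"));g=cv2.cvtColor(w["color"],cv2.COLOR_RGB2GRAY)
for u,v in((322.7,118),(332.7,215.3)):
    x0,y0=int(u)-9,int(v)-9;m=(g[y0:y0+18,x0:x0+18]<50)
    ys,xs=np.nonzero(m);cx,cy=xs.mean()+x0,ys.mean()+y0;print("pin",m.sum(),cx,cy,onz(w,cx,cy,.017).round(4))
c=cam("wrist");pickle.dump(c,open("w2.pkl","wb"));save(c,"w2.png",k=1.5)
s=r.sense();print(s["time"],s["eef_pos"],s["ee_rot"],np.round(c["T"],3).tolist())
E
```

```text
pin 0 nan nan [nan nan nan]
pin 0 nan nan [nan nan nan]
2.45 [ 0.49467277 -0.24161158  0.20141857] [-1.79999333e+02 -6.56251020e-02  1.01102027e+02] [[0.981, 0.185, 0.053, 0.481], [0.192, -0.943, -0.27, -0.174], [-0.0, 0.275, -0.961, 0.343], [0.0, 0.0, 0.0, 1.0]]<stdin>:6: RuntimeWarning: Mean of empty slice.
  ret = ret.dtype.type(ret / rcount)
```

View pics/w2.png

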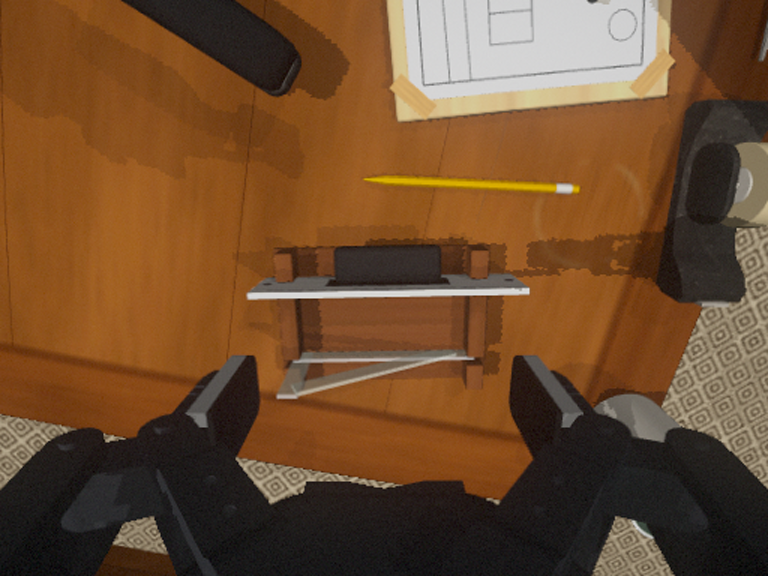

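Wrist view (1.5×): the grip's top face spans (333–441, 247–283). The blade's top edge runs (248,296)–(528,291). The left ends of the rack rails are at (285,250) and (480,250).

```bash
python3 - <<'E'
from h import *
import pickle
c=pickle.load(open("w2.pkl","rb"));g=cv2.cvtColor(c["color"],cv2.COLOR_RGB2GRAY)
R=c["T"][:3,:3]
for n,u,v,z in[("bl",248,295,.056),("br",528,290,.056),("g1",335,249,.037),("g2",440,247,.037),("g3",333,283,.037),("g4",441,282,.037),("railNear",285,249,.027),("railFar",480,247,.027)]:
    print(n,onz(c,u/1.5,v/1.5,z).round(4))
print(g[176,215:300].tolist())
w=pickle.load(open("w1.pkl","rb"));g=cv2.cvtColor(w["color"],cv2.COLOR_RGB2GRAY)
print(g[112:125,315:331]);print(g[208:223,324:344])
E
```

```text
bl [ 0.4044 -0.2802  0.056 ]
br [ 0.5975 -0.2386  0.056 ]
g1 [ 0.4581 -0.2399  0.037 ]
g2 [ 0.5328 -0.2238  0.037 ]
g3 [ 0.4608 -0.2656  0.037 ]
g4 [ 0.5395 -0.2494  0.037 ]
railNear [ 0.4203 -0.2493  0.027 ]
railFar [ 0.5641 -0.2196  0.027 ]
[79, 76, 72, 73, 71, 72, 71, 60, 50, 42, 50, 47, 46, 45, 46, 48, 48, 48, 49, 53, 48, 52, 49, 49, 49, 50, 46, 50, 52, 50, 45, 43, 47, 49, 49, 48, 45, 45, 49, 45, 46, 45, 43, 52, 45, 49, 49, 48, 44, 50, 47, 49, 49, 46, 52, 48, 53, 49, 48, 51, 49, 48, 47, 51, 50, 47, 49, 45, 48, 52, 46, 48, 50, 47, 47, 43, 45, 43, 37, 46, 48, 48, 47, 52, 54]
[[165 166 166 188 187 186 188 186 186 189 187 183 184 186 187 187]
 [164 164 165 174 170 187 186 185 185 187 185 184 185 188 187 189]
 [166 166 165 164 164 187 170 166 186 187 185 184 183 186 184 186]
 [167 166 165 167 148 133 110 109 127 130 137 185 185 185 185 185]
 [165 164 162 147 103  74  70  74  74  73  83 136 186 185 185 187]
 [164 160 161 120  77  69  75  76  72  74  73  82 168 186 187 187]
 [162 161 150 100  71  70  76  72  76  76  74  73 157 187 188 188]
 [183 185 184 124  75  74  75  77  74  75  76  
[... 931 characters left out ...]
 193 214
  214 215]
 [217 217 216 216 173 104  79  83  84  85  86  84 178 188 189 191 215 216
  216 215]
 [218 217 217 216 216 157  90  85  87  84  88  84 128 185 187 192 215 215
  214 217]
 [216 216 216 215 215 215 136  84  84  84  84  87 110 211 194 214 215 216
  215 216]
 [216 216 216 217 217 217 175 106  86  84  82  87 139 212 215 215 217 216
  215 215]
 [218 216 217 216 216 216 216 157 117 100 100 141 211 216 216 215 216 215
  211 210]
 [217 215 215 215 216 216 215 216 196 170 164 212 215 215 216 216 214 211
  179 183]
 [216 216 215 216 217 215 216 216 216 216 216 216 215 216 214 216 209 181
  199 216]
 [217 217 216 216 216 215 215 215 215 217 215 215 216 216 216 214 165 199
  214 216]]
```

Emit:
{"name": "move_arm", "arguments": {"targets": [[-1,[0.12,-0.08,-3],1],[-1,[0.12,-0.08,-4.5],1],[-1,[0.12,-0.08,-5.5],1],[-1,[0.12,-0.08,-6],1],[-1,[0.12,-0.08,-6.2],1],[-1,[0.12,-0.08,-6.2],1],[-1,[0.12,-0.08,-6.2],1]]}}

```text
time: 3.03
eef_pos: [0.4989, -0.2445, 0.0484]
ee_rot: [179.9, 0.1, 102.1]
force: [-0.4, -0.9, 0.1]
width: 0.0857
grip_force: 0.0
```

```bash
python3 - <<'E'
from h import *
import pickle
w=pickle.load(open("w1.pkl","rb"));g=cv2.cvtColor(w["color"],cv2.COLOR_RGB2GRAY)
P=[]
for u,v in((322,118),(332,215)):
    x0,y0=u-9,v-9;m=(g[y0:y0+18,x0:x0+18]<125)
    n,l,st,ce=cv2.connectedComponentsWithStats(m.astype(np.uint8));i=1+np.argmax(st[1:,4])
    P.append(onz(w,ce[i][0]+x0,ce[i][1]+y0,.017));print(st[i],P[-1].round(4))
d=P[1]-P[0];print(np.hypot(*d[:2]),np.degrees(np.arctan2(d[1],d[0])))
c=cam("wrist");pickle.dump(c,open("w3.pkl","wb"));save(c,"w3.png",k=1.5)
s=r.sense();print(s["time"],s["eef_pos"],s["ee_rot"])
E
```

```text
[ 5  6  9  7 50] [0.553  0.0933 0.017 ]
[ 6  6  8  8 43] [ 0.6016 -0.0348  0.017 ]
0.13698119880180887 -69.19360089393156
3.0833 [ 0.4997481  -0.2454021   0.04956669] [179.7827779    0.20627275 102.10975455]
```

View pics/w3.png

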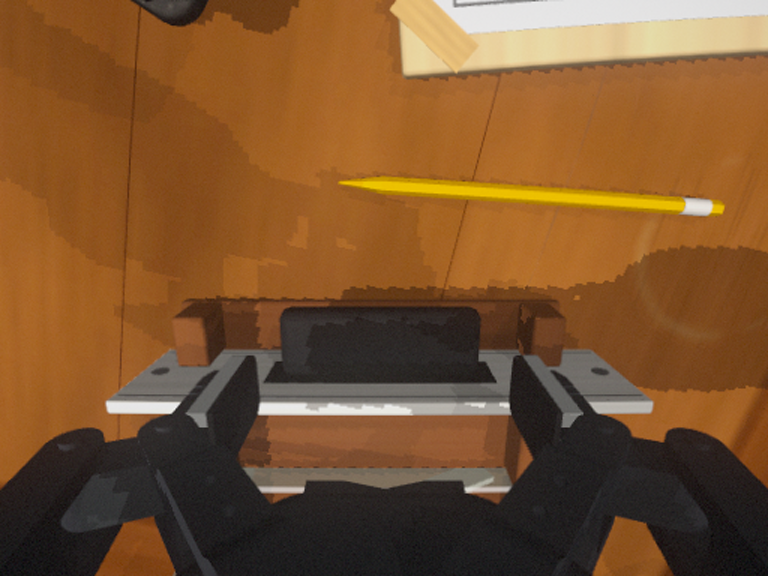

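Wrist view (1.5×): the rib spans u 283–479 and the open fingertips are at 258 and 512. The gripper is about 2 mm too far along +x.

```bash
python3 - <<'E'
from h import *
import pickle
c=pickle.load(open("w3.pkl","rb"));print(c["camera_matrix"][0,2])
P={}
for n,u,v,z in[("bl",107,405,.056),("br",652,405,.056),("g1",284,309,.037),("g2",478,309,.037),("g3",283,364,.037),("g4",480,364,.037)]:
    P[n]=onz(c,u/1.5,v/1.5,z);print(n,P[n].round(4))
b=(P["bl"]+P["br"])/2;print(b,(P["g3"]+P["g4"])/2)
E
```

```text
255.84731311471566
bl [ 0.404  -0.2798  0.056 ]
br [ 0.598  -0.2382  0.056 ]
g1 [ 0.4588 -0.2369  0.037 ]
g2 [ 0.5311 -0.2214  0.037 ]
g3 [ 0.4618 -0.2599  0.037 ]
g4 [ 0.5382 -0.2435  0.037 ]
[ 0.50096169 -0.25899787  0.056     ] [ 0.49998069 -0.25167907  0.037     ]
```

Emit:
{"name": "move_arm", "arguments": {"targets": [[-1,[-0.08,0.06,-0.3],0],[-1,[-0.08,0.06,-0.7],0],[-1,[-0.08,0.06,-1.1],0],[-1,[-0.08,0.06,-1.4],0],[-1,[-0.08,0.06,-1.6],0],[-1,[-0.08,0.06,-1.6],0],[-1,[-0.08,0.06,-1.6],0]]}}

```text
time: 3.67
eef_pos: [0.4949, -0.2434, 0.0054]
ee_rot: [-179.9, -0.1, 102.0]
force: [-0.3, 0.2, -0.8]
width: 0.0854
grip_force: 0.0
```

Emit:
{"name": "move_arm", "arguments": {"targets": [[1,[0,0,0],0],[1,[0,0,0],0],[1,[0,0,0],0],[1,[0,0,0],0]], "grip_force": 30}}

```text
time: 4.0
eef_pos: [0.4957, -0.2437, 0.0065]
ee_rot: [180.0, 0.0, 102.0]
force: [0.1, 0.1, -1.0]
width: 0.0792
grip_force: 37.1
```

Emit:
{"name": "move_arm", "arguments": {"targets": [[1,[0,0,0.5],0],[1,[0,0,1.2],0],[1,[0,0,1.6],0],[1,[0,0,1.6],0],[1,[-0.16,0.78,1.6],0],[1,[-0.33,1.56,1.6],0],[1,[-0.33,1.56,1.6],0],[1,[-0.33,1.56,1.0],0],[1,[-0.33,1.56,0.64],0],[1,[-0.33,1.56,0.64],0]]}}

```text
time: 4.83
eef_pos: [0.4852, -0.2036, 0.0195]
ee_rot: [-179.8, -0.2, 102.0]
force: [-0.3, 0.8, -2.4]
width: 0.0791
grip_force: 39.9
```

Emit:
{"name": "move_arm", "arguments": {"targets": [[1,[0.05,-0.25,0],0],[1,[0.1,-0.45,0],0],[1,[0.12,-0.54,0],0],[1,[0.14,-0.63,0],0],[1,[0.16,-0.72,0],0],[1,[0.17,-0.8,0],0],[1,[0.19,-0.88,0],0],[1,[0.21,-0.96,0],0],[1,[0.21,-1.0,0],0],[1,[0.21,-1.0,0],0]], "grip_force": 20}}

```text
time: 5.67
eef_pos: [0.4907, -0.2211, 0.0223]
ee_rot: [179.9, -1.1, 102.2]
force: [-3.8, 20.4, 8.5]
width: 0.079
grip_force: 41.9
```

```bash
python3 - <<'E'
from h import *
import pickle
c=cam("wrist");pickle.dump(c,open("w4.pkl","wb"));save(c,"w4.png",k=1.5)
s=r.sense();print(s["time"],s["eef_pos"],s["ee_rot"],s["force"])
E
```

```text
5.7167 [ 0.49068349 -0.22107911  0.02226257] [179.95473496  -1.12272082 102.15517253] [-3.8308799  19.29856286  7.85439873]
```

View pics/w4.png

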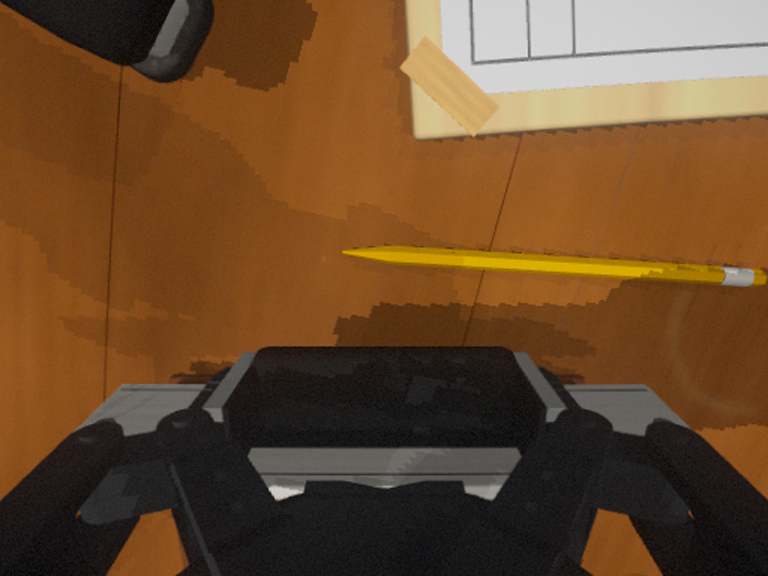

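```bash
cat >> h.py <<'E'
def tilt(c,us=(80,90,100,110,395,405,415,425,430),v0=230,v1=330):
    "fit plane to grey blade pixels"
    im=c["color"].astype(int);P=[]
    for u in us:
        for v in range(v0,v1):
            p=im[v,u]
            if np.ptp(p)<22 and p.mean()>75 and c["z_map"][v,u]>0:
                P.append(dep(c,u,v))
    P=np.array(P);m=np.median(P,0);P=P[np.linalg.norm(P-m,axis=1)<.12]
    for _ in range(4):
        m=P.mean(0);n=np.linalg.svd(P-m)[2][2];P=P[abs((P-m)@n)<.003]
    n*=np.sign(n[2]);return len(P),P.min(0).round(4),P.max(0).round(4),n.round(3),round(float(np.degrees(np.arccos(n[2]))),1)
E
python3 - <<'E'
from h import *
import pickle
print(tilt(pickle.load(open("w3.pkl","rb"))))
print(tilt(pickle.load(open("w4.pkl","rb"))))
E
```

```text
(108, array([ 0.576 , -0.2425,  0.0101]), array([ 0.5977, -0.2368,  0.0568]), array([-0.159,  0.987,  0.013]), 89.2)
(127, array([ 0.5634, -0.2179,  0.0219]), array([ 0.5901, -0.2109,  0.0497]), array([-0.21 ,  0.974,  0.08 ]), 85.4)
```

Emit:
{"name": "move_arm", "arguments": {"targets": [[1,[0.03,-0.12,0],0],[1,[0.05,-0.24,0],0],[1,[0.07,-0.32,0],0],[1,[0.07,-0.36,0],0],[1,[0.07,-0.36,0],0],[1,[0.07,-0.36,0],0]], "grip_force": 20}}

```text
time: 6.22
eef_pos: [0.4908, -0.2218, 0.0224]
ee_rot: [179.9, -2.1, 102.3]
force: [-7.2, 37.8, 18.9]
width: 0.0795
grip_force: 54.3
```

```bash
python3 - <<'E'
from h import *
import pickle
c=cam("wrist");pickle.dump(c,open("w5.pkl","wb"));print(tilt(c))
s=r.sense();print(s["time"],s["eef_pos"],s["ee_rot"],s["force"],s["moment"],s["grip_force"])
E
```

```text
(133, array([ 0.5637, -0.219 ,  0.021 ]), array([ 0.5904, -0.2106,  0.0498]), array([-0.214,  0.971,  0.103]), 84.1)
6.2667 [ 0.49084108 -0.22178751  0.02241795] [179.89303461  -2.09449998 102.29238924] [-7.57984491 37.75226968 18.7376755 ] [ 7.84007275  1.89556784 -0.66386488] 54.314355589449406
```

Emit:
{"name": "move_arm", "arguments": {"targets": [[1,[-0.1,0.5,0],0],[1,[-0.2,1.0,0],0],[1,[-0.28,1.36,0],0],[1,[-0.28,1.36,0],0],[1,[-0.28,1.36,0],0]], "grip_force": 20}}

```text
time: 6.68
eef_pos: [0.4878, -0.2055, 0.0228]
ee_rot: [180.0, 0.1, 102.0]
force: [-0.1, -0.2, -2.2]
width: 0.0795
grip_force: 44.9
```

```bash
python3 - <<'E'
from h import *
import pickle
c=cam("wrist");pickle.dump(c,open("w5.pkl","wb"));print(tilt(c))
s=r.sense();print(s["time"],s["eef_pos"],s["ee_rot"],s["force"],s["moment"],s["grip_force"])
E
```

```text
(126, array([ 0.5607, -0.2019,  0.0216]), array([ 0.5868, -0.1953,  0.0505]), array([-0.202,  0.978,  0.057]), 86.7)
6.7333 [ 0.48782779 -0.20577883  0.02274059] [1.79953145e+02 1.02604784e-01 1.01987206e+02] [-1.22898583 -0.79942733 -1.78677105] [-0.00151952  0.01852688 -0.00607259] 44.90845655906014
```

Emit:
{"name": "move_arm", "arguments": {"targets": [[-0.8,[0,0,0],0],[-0.8,[0,0,0],0]], "grip_force": 20}}

```text
time: 6.9
eef_pos: [0.4875, -0.2057, 0.0225]
ee_rot: [180.0, 0.0, 102.0]
force: [0.4, -0.1, -1.4]
width: 0.0795
grip_force: 44.9
```

Emit:
{"name": "move_arm", "arguments": {"targets": [[-0.83,[0,0,0],0],[-0.83,[0,0,0],0]], "grip_force": 20}}

```text
time: 7.07
eef_pos: [0.4873, -0.2052, 0.0223]
ee_rot: [-180.0, 0.0, 102.0]
force: [0.4, -0.5, -0.8]
width: 0.0791
grip_force: 44.9
```

Emit:
{"name": "move_arm", "arguments": {"targets": [[1,[0,0,0.5],0],[1,[0,0,0.96],0],[1,[0,0,0.96],0],[1,[0.17,-0.8,0.96],0],[1,[0.34,-1.61,0.96],0],[1,[0.34,-1.61,0.96],0],[1,[0.34,-1.61,0.96],0],[1,[0.34,-1.61,0.6],0],[1,[0.34,-1.61,0.4],0],[1,[0.34,-1.61,0.4],0]]}}

```text
time: 7.9
eef_pos: [0.4941, -0.2432, 0.0299]
ee_rot: [-179.8, -0.2, 102.1]
force: [-0.9, -0.2, -1.5]
width: 0.0791
grip_force: 44.9
```

Emit:
{"name": "move_arm", "arguments": {"targets": [[1,[0,0,-0.2],0],[1,[0,0,-0.35],0],[1,[0,0,-0.5],0],[1,[0,0,-0.5],0]]}}

```text
time: 8.23
eef_pos: [0.4957, -0.2446, 0.0282]
ee_rot: [180.0, 0.1, 102.0]
force: [-14.7, 9.6, 34.7]
width: 0.0793
grip_force: 49.1
```

```bash
python3 - <<'E'
from h import *
import pickle
c=cam("wrist");pickle.dump(c,open("w5.pkl","wb"));print(tilt(c))
s=r.sense();print(s["time"],s["eef_pos"],s["ee_rot"],s["force"],s["moment"],s["grip_force"])
E
```

```text
(114, array([ 0.5695, -0.2414,  0.0266]), array([ 0.5951, -0.2352,  0.0562]), array([-0.198,  0.979,  0.039]), 87.8)
8.2833 [ 0.49577418 -0.24459801  0.02822525] [1.79980964e+02 1.25882068e-01 1.02047639e+02] [-14.48251019   9.57957463  34.52397461] [ 1.59547044  3.19248444 -0.23634322] 49.068506334442645
```

```bash
python3 - <<'E'
from h import *
import pickle
n=np.array([-.208,.978])
def pts(c):
    im=c["color"].astype(int);P=[]
    for u in (75,80,85,90,95,100,405,410,415,420,425,430):
        for v in range(225,330):
            p=im[v,u]
            if np.ptp(p)<22 and p.mean()>75: P.append(np.r_[dep(c,u,v),u])
    return np.array(P)
for f in("w3","w5"):
    c=pickle.load(open(f+".pkl","rb"));P=pts(c)
    for side in(0,1):
        Q=P[(P[:,3]>256)==side]; o=Q[:,:2]@n
        k=abs(o-np.median(o))<.006
        if k.sum()>5: print(f,side,k.sum(),np.polyfit(Q[k,2],o[k],1).round(4),Q[k].mean(0).round(4), np.interp(0,[0],[0]))
E
```

```text
w3 0 127 [-0.0539 -0.3545] [ 4.10800e-01 -2.77900e-01  4.91000e-02  9.04724e+01] 0.0
w3 1 124 [-0.0549 -0.3541] [ 5.905000e-01 -2.392000e-01  4.880000e-02  4.146774e+02] 0.0
w5 0 166 [-0.0447 -0.352 ] [ 4.13500e-01 -2.73900e-01  4.20000e-02  8.87952e+01] 0.0
w5 1 172 [-0.0464 -0.352 ] [ 5.813000e-01 -2.383000e-01  4.170000e-02  4.179651e+02] 0.0
```

Emit:
{"name": "move_arm", "arguments": {"targets": [[1,[0,0,0.6],0],[1,[0,0,0.6],0],[1,[0.02,-0.09,0.6],0],[1,[0.02,-0.09,0.6],0],[1,[0.02,-0.09,0.3],0],[1,[0.02,-0.09,0.1],0],[1,[0.02,-0.09,0.0],0],[1,[0.02,-0.09,0.0],0]]}}

```text
time: 8.95
eef_pos: [0.4965, -0.2481, 0.0184]
ee_rot: [-180.0, 0.1, 102.0]
force: [2.5, -3.9, -3.0]
width: 0.0793
grip_force: 44.5
```

Emit:
{"name": "move_arm", "arguments": {"targets": [[1,[0,0,-0.25],0],[1,[0,0,-0.4],0],[-1,[0,0,-0.4],0],[-1,[0,0,-0.4],0],[-1,[0,0,-0.4],0],[-1,[-0.07,0.34,-0.48],0],[-1,[-0.15,0.68,-0.48],0],[-1,[-0.15,0.68,-0.48],0],[-1,[-0.15,0.68,-0.48],0]]}}

```text
time: 9.7
eef_pos: [0.4923, -0.2291, 0.0077]
ee_rot: [-180.0, -0.0, 102.1]
force: [-0.6, -0.2, 0.1]
width: 0.0853
grip_force: 0.0
```

Emit:
{"name": "move_arm", "arguments": {"targets": [[-0.85,[0,0,0],0],[-0.85,[0,0,0],0],[-0.82,[0,0,0],0],[-0.82,[0,0,0],0],[-0.8,[0,0,0],0],[-0.8,[0,0,0],0]], "grip_force": 20}}

```text
time: 10.2
eef_pos: [0.4927, -0.23, 0.0081]
ee_rot: [180.0, -0.0, 102.0]
force: [-1.1, 3.0, 3.9]
width: 0.0794
grip_force: 23.8
```

```bash
python3 - <<'E'
from h import *
import pickle
c=cam("wrist");pickle.dump(c,open("w6.pkl","wb"));print(tilt(c));save(c,"w6.png",k=1.5)
s=r.sense();print(s["time"],s["eef_pos"],s["ee_rot"],s["force"],s["moment"],s["grip_force"])
E
```

```text
(2, array([ 0.5905, -0.24  ,  0.0085]), array([ 0.5965, -0.2399,  0.0089]), array([-0.075, -0.002,  0.997]), 4.3)
10.25 [ 0.49266951 -0.22995682  0.00810074] [ 1.79978607e+02 -2.80119333e-02  1.02021565e+02] [-0.9266964   2.31640425  3.90840726] [ 0.51976234  0.29586068 -0.04874095] 23.85197013616562
```

View pics/w6.png

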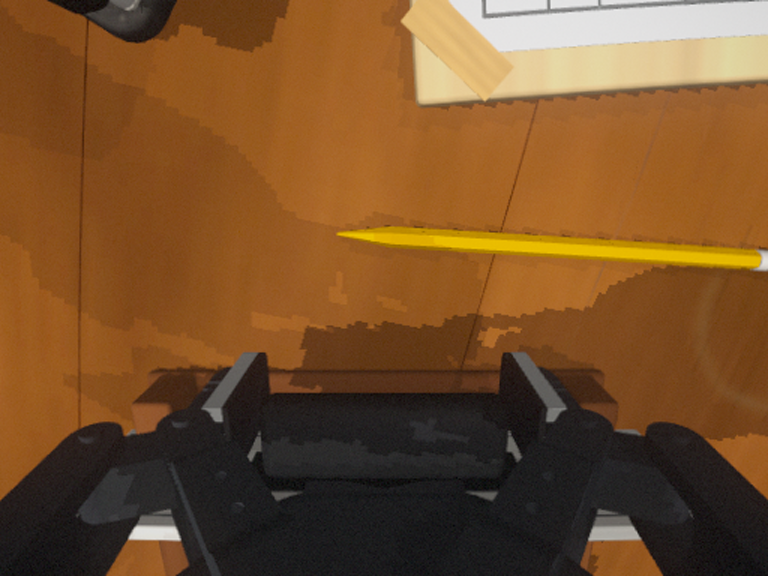

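Gripped low-force near the rib's outer end. Now lift, move left of the rack, and tip the blade against the rail ends.

Emit:
{"name": "move_arm", "arguments": {"targets": [[-0.8,[0,0,0.5],0],[-0.8,[0,0,1.1],0],[-0.8,[0,0,1.6],0],[-0.8,[0,0,1.6],0],[-0.8,[-0.16,0.78,1.6],0],[-0.8,[-0.33,1.56,1.6],0],[-0.8,[-0.33,1.56,1.6],0],[-0.8,[-0.33,1.56,1.0],0],[-0.8,[-0.33,1.56,0.64],0],[-0.8,[-0.33,1.56,0.64],0]]}}

```text
time: 11.08
eef_pos: [0.4822, -0.1903, 0.0209]
ee_rot: [-179.8, -0.2, 102.0]
force: [-0.1, 0.7, -2.8]
width: 0.0786
grip_force: 27.1
```

Emit:
{"name": "move_arm", "arguments": {"targets": [[-0.8,[0.05,-0.25,0],0],[-0.8,[0.1,-0.45,0],0],[-0.8,[0.12,-0.55,0.06],0],[-0.8,[0.14,-0.65,0.13],0],[-0.8,[0.16,-0.74,0.2],0],[-0.8,[0.18,-0.84,0.25],0],[-0.8,[0.2,-0.94,0.31],0],[-0.8,[0.22,-1.02,0.36],0],[-0.8,[0.24,-1.11,0.4],0],[-0.8,[0.24,-1.11,0.4],0]]}}

```text
time: 11.92
eef_pos: [0.4897, -0.2169, 0.0338]
ee_rot: [-180.0, -0.3, 102.1]
force: [-1.9, 6.5, -0.5]
width: 0.079
grip_force: 31.6
```

```bash
python3 - <<'E'
from h import *
import pickle
c=cam("wrist");pickle.dump(c,open("w7.pkl","wb"));print(tilt(c));save(c,"w7.png",k=1.5)
s=r.sense();print(s["time"],s["eef_pos"],s["ee_rot"],s["force"],s["moment"],s["grip_force"])
E
```

```text
(92, array([ 0.5716, -0.2193,  0.0223]), array([ 0.5916, -0.2119,  0.0428]), array([-0.178,  0.905,  0.386]), 67.3)
11.9667 [ 0.48976776 -0.21691759  0.03375624] [179.99675203  -0.32954289 102.0547533 ] [-2.06317454  6.46945069  0.32688616] [1.44878702 0.38879537 0.04462495] 31.66713058948517
```

View pics/w7.png

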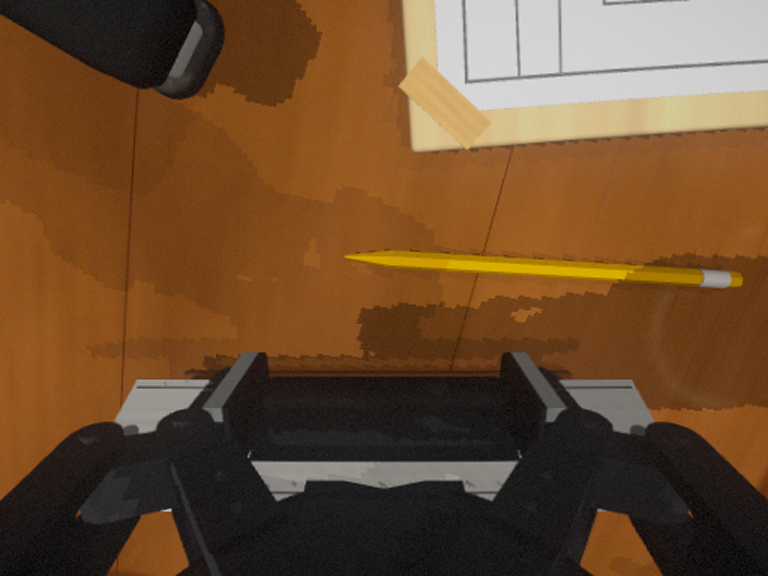

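It works: the blade has tipped 23° at only 6.5 N. Continue.

Emit:
{"name": "move_arm", "arguments": {"targets": [[-0.8,[0.02,-0.1,0.01],0],[-0.8,[0.04,-0.2,0.03],0],[-0.8,[0.06,-0.3,0.05],0],[-0.8,[0.09,-0.4,0.06],0],[-0.8,[0.11,-0.5,0.08],0],[-0.8,[0.13,-0.6,0.08],0],[-0.8,[0.15,-0.7,0.08],0],[-0.8,[0.17,-0.8,0.08],0],[-0.8,[0.18,-0.86,0.08],0],[-0.8,[0.18,-0.86,0.08],0]]}}

```text
time: 12.8
eef_pos: [0.4943, -0.2381, 0.0366]
ee_rot: [180.0, -0.4, 102.0]
force: [-3.2, 8.7, 3.4]
width: 0.0792
grip_force: 35.4
```

```bash
python3 - <<'E'
from h import *
import pickle
c=cam("wrist");pickle.dump(c,open("w8.pkl","wb"));print(tilt(c))
s=r.sense();print(s["time"],s["eef_pos"],s["ee_rot"],s["force"],s["moment"],s["grip_force"],s["width"])
E
```

```text
(110, array([ 0.5757, -0.2403,  0.0306]), array([ 0.5902, -0.2162,  0.0516]), array([-0.096,  0.64 ,  0.762]), 40.3)
12.85 [ 0.49428438 -0.23805047  0.03661276] [179.97420956  -0.36152893 102.03518102] [-3.37125228  6.81479511  3.33611226] [ 1.83111979  0.6795895  -0.09113735] 35.4169625043869 0.07882986830837418
```

Emit:
{"name": "move_arm", "arguments": {"targets": [[-0.8,[0.02,-0.1,0],0],[-0.8,[0.04,-0.2,0],0],[-0.8,[0.06,-0.3,0],0],[-0.8,[0.09,-0.4,0],0],[-0.8,[0.11,-0.5,0],0],[-0.8,[0.13,-0.6,0],0],[-0.8,[0.14,-0.66,0],0],[-0.8,[0.14,-0.66,0],0]]}}

```text
time: 13.52
eef_pos: [0.4993, -0.2581, 0.0374]
ee_rot: [179.9, 0.1, 102.0]
force: [0.2, 1.4, 2.0]
width: 0.079
grip_force: 34.5
```

```bash
python3 - <<'E'
from h import *
import pickle
c=cam("wrist");pickle.dump(c,open("w8.pkl","wb"));print(tilt(c))
s=r.sense();print(s["time"],s["eef_pos"],s["ee_rot"],s["force"],s["moment"],s["grip_force"],s["width"])
E
```

```text
(100, array([ 0.5777, -0.2609,  0.0375]), array([ 0.5947, -0.2335,  0.0524]), array([-0.032,  0.449,  0.893]), 26.7)
13.5667 [ 0.49930884 -0.2581227   0.03728738] [1.79901206e+02 1.23458930e-01 1.01987428e+02] [-0.74616631  1.27942585  2.45449936] [0.43033589 0.17303146 0.07837891] 34.646698236465454 0.07934101024968812
```

Now 27° from flat, with the low edge toward the left. Carry it over the board, turning +98.8° so the low edge faces the robot.

Emit:
{"name": "move_arm", "arguments": {"targets": [[-0.8,[0,0,1.2],0],[-0.8,[0,0.3,2.4],0],[-0.8,[0,1.5,2.9],7],[-0.8,[0,3.0,2.9],14],[-0.8,[0.1,4.5,2.9],21],[-0.8,[0.1,6.0,2.9],28],[-0.8,[0.1,7.5,2.9],35],[-0.8,[0.1,9,2.9],42],[-0.8,[0.2,10,2.9],49],[-0.8,[0.2,10.4,2.9],56]]}}

```text
time: 14.4
eef_pos: [0.5039, 0.0059, 0.1086]
ee_rot: [179.9, 0.1, 158.6]
force: [0.4, -1.5, -2.1]
width: 0.0792
grip_force: 34.1
```

Emit:
{"name": "move_arm", "arguments": {"targets": [[-0.8,[0,0,0],7],[-0.8,[0,0,-0.4],14],[-0.8,[0,0,-0.8],21],[-0.8,[0,0,-1.2],28],[-0.8,[0,0,-1.6],35],[-0.8,[0,0,-2],42.8],[-0.8,[0,0,-2],42.8],[-0.8,[0,0,-2],42.8]]}}

```text
time: 15.07
eef_pos: [0.5031, 0.0026, 0.0579]
ee_rot: [-180.0, -0.1, -159.4]
force: [0.6, -0.0, -3.2]
width: 0.0791
grip_force: 34.1
```

```bash
python3 - <<'E'
from h import *
import pickle
c=cam("wrist");pickle.dump(c,open("w9.pkl","wb"));print(tilt(c));save(c,"w9.png",k=1.5)
s=r.sense();print(s["time"],s["eef_pos"],s["ee_rot"],s["force"],s["moment"],s["grip_force"],s["width"])
E
```

```text
(125, array([0.4665, 0.0749, 0.0577]), array([0.4917, 0.0955, 0.0724]), array([-0.436, -0.101,  0.894]), 26.6)
15.1167 [0.50371051 0.00260355 0.05862948] [-1.79950067e+02  1.85145593e-02 -1.59369339e+02] [-0.00914616 -0.7303213  -1.97835821] [-0.02227395 -0.08358773  0.00741132] 34.099772572517395 0.07928396881263232
```

View pics/w9.png

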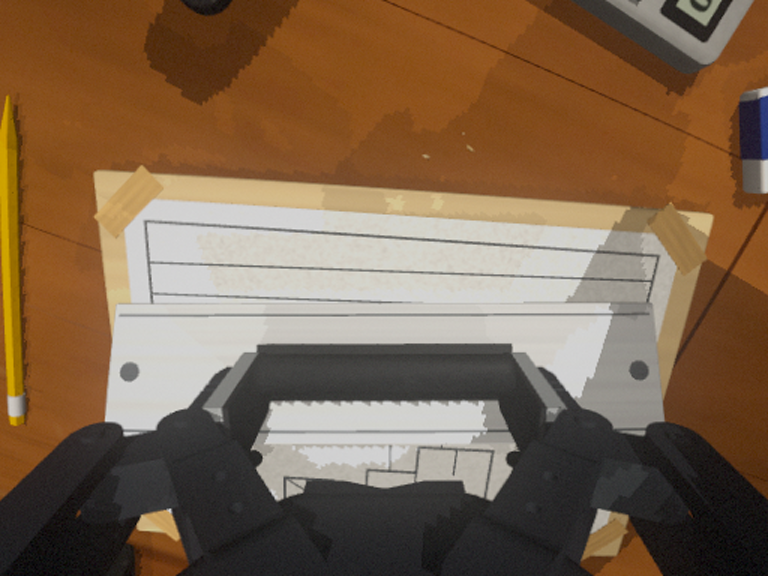

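Emit:
{"name": "move_arm", "arguments": {"targets": [[-0.8,[0,0,-0.6],0],[-0.8,[0,0,-1.1],0],[-0.8,[0,0,-1.3],0],[-0.8,[0.1,0.04,-1.36],0],[-0.8,[0.25,0.09,-1.45],0],[-0.8,[0.4,0.15,-1.55],0],[-0.8,[0.55,0.21,-1.65],0],[-0.8,[0.7,0.26,-1.75],0],[-0.8,[0.85,0.32,-1.85],0],[-0.8,[0.95,0.36,-1.85],0]]}}

```text
time: 15.95
eef_pos: [0.5277, 0.0116, 0.0136]
ee_rot: [-179.9, -0.0, -159.2]
force: [-2.8, -1.6, 5.0]
width: 0.0792
grip_force: 34.5
```

```bash
python3 - <<'E'
from h import *
import pickle
c=cam("wrist");pickle.dump(c,open("w10.pkl","wb"));print(tilt(c))
s=r.sense();print(s["time"],s["eef_pos"],s["ee_rot"],s["force"],s["moment"],s["grip_force"],s["width"])
E
```

```text
(86, array([0.4899, 0.0813, 0.0093]), array([0.5233, 0.1192, 0.0233]), array([-0.451,  0.553,  0.701]), 45.5)
16.0 [0.52834698 0.01183725 0.01374608] [-1.79897566e+02  3.91412779e-02 -1.59194529e+02] [-2.67643748 -0.35845434  4.13259696] [-0.24042302  0.64998412  0.04186004] 34.30469870567322 0.07907219180770303
```

```bash
python3 - <<'E'
from h import *
import pickle
c=pickle.load(open("w10.pkl","rb"))
for u in(85,425):
    print(u,[(v,int(c["color"][v,u].mean()),*(dep(c,u,v)[[0,2]]*1000).round(1)) for v in range(195,300,6)])
E
```

```text
85 [(195, 184, np.float64(534.3), np.float64(15.8)), (201, 186, np.float64(537.0), np.float64(17.0)), (207, 188, np.float64(540.8), np.float64(16.0)), (213, 187, np.float64(544.1), np.float64(16.2)), (219, 189, np.float64(546.6), np.float64(17.6)), (225, 187, np.float64(550.3), np.float64(17.2)), (231, 105, np.float64(552.3), np.float64(19.4)), (237, 100, np.float64(555.8), np.float64(19.3)), (243, 188, np.float64(558.5), np.float64(20.5)), (249, 189, np.float64(561.3), np.float64(21.4)), (255, 186, np.float64(565.6), np.float64(20.5)), (261, 187, np.float64(567.4), np.float64(22.8)), (267, 187, np.float64(570.8), np.float64(23.1)), (273, 148, np.float64(574.8), np.float64(22.7)), (279, 174, np.float64(578.7), np.float64(22.5)), (285, 187, np.float64(594.1), np.float64(9.6)), (291, 50, np.float64(543.9), np.float64(68.2)), (297, 41, np.float64(542.7), np.float64(72.2))]
425 [(195, 118, np.float64(471.2), np.float64(15.5)), (201, 117, np.float64(474.0), np.float64(16.0)), (207, 116, np.float64(476.9), np.float64(16.1)), (213, 116, np.float64(479.8), np.float64(16.1)), (219, 118, np.float64(482.6), np.float64(17.8)), (225, 136, np.float64(485.5), np.float64(17.8)), (231, 84, np.float64(488.4), np.float64(18.6)), (237, 70, np.float64(491.3), np.float64(19.5)), (243, 132, np.float64(494.5), np.float64(18.9)), (249, 138, np.float64(497.3), np.float64(19.9)), (255, 134, np.float64(500.0), np.float64(21.7)), (261, 135, np.float64(503.5), np.float64(20.5)), (267, 131, np.float64(506.1), np.float64(22.3)), (273, 110, np.float64(509.3), np.float64(22.4)), (279, 141, np.float64(512.5), np.float64(22.4)), (285, 154, np.float64(520.6), np.float64(10.6)), (291, 29, np.float64(499.3), np.float64(69.2)), (297, 32, np.float64(500.4), np.float64(71.7))]
```

Nearly flat (8.5°). Press and drag a little more, then release.

Emit:
{"name": "move_arm", "arguments": {"targets": [[-0.8,[0.08,0.03,-0.08],0],[-0.8,[0.16,0.06,-0.14],0],[-0.8,[0.2,0.08,-0.16],0],[-0.8,[0.2,0.08,-0.16],0],[-1,[0.2,0.08,-0.08],0],[-1,[0.2,0.08,0],0],[-1,[0.2,0.08,0],0],[-1,[0.2,0.08,0],0]]}}

```text
time: 16.67
eef_pos: [0.5328, 0.0142, 0.0125]
ee_rot: [-180.0, 0.1, -159.2]
force: [-0.0, -0.4, -1.0]
width: 0.0854
grip_force: 0.0
```

```bash
python3 - <<'E'
from h import *
import pickle
c=cam("wrist");pickle.dump(c,open("w11.pkl","wb"));save(c,"w11.png",k=1.5)
for u in(85,425):
    print(u,[(v,int(c["color"][v,u].mean()),*(dep(c,u,v)*1000).round(0)) for v in range(180,300,9)])
s=r.sense();print(s["time"],s["eef_pos"],s["ee_rot"],s["force"],s["grip_force"],s["width"])
E
```

```text
85 [(180, 183, np.float64(534.0), np.float64(-84.0), np.float64(10.0)), (189, 177, np.float64(536.0), np.float64(-80.0), np.float64(14.0)), (198, 180, np.float64(541.0), np.float64(-79.0), np.float64(15.0)), (207, 185, np.float64(546.0), np.float64(-78.0), np.float64(15.0)), (216, 186, np.float64(551.0), np.float64(-77.0), np.float64(16.0)), (225, 102, np.float64(555.0), np.float64(-76.0), np.float64(16.0)), (234, 152, np.float64(561.0), np.float64(-75.0), np.float64(15.0)), (243, 185, np.float64(567.0), np.float64(-74.0), np.float64(15.0)), (252, 184, np.float64(572.0), np.float64(-73.0), np.float64(15.0)), (261, 160, np.float64(577.0), np.float64(-72.0), np.float64(16.0)), (270, 186, np.float64(588.0), np.float64(-73.0), np.float64(10.0)), (279, 185, np.float64(593.0), np.float64(-72.0), np.float64(11.0)), (288, 184, np.float64(599.0), np.float64(-70.0), np.float64(11.0)), (297, 49, np.float64(548.0), np.float64(-45.0), np.float64(71.0))]
425 [(180, 121, np.float64(469.0), np.float64(85.0), np.float64(10.0)), (189, 117, np.float64(473.0), np.float64(84.0), np.float64(15.0)), (198, 
[... 252 characters left out ...]
(15.0)), (234, 120, np.float64(495.0), np.float64(97.0), np.float64(15.0)), (243, 140, np.float64(500.0), np.float64(100.0), np.float64(15.0)), (252, 137, np.float64(505.0), np.float64(104.0), np.float64(14.0)), (261, 105, np.float64(510.0), np.float64(105.0), np.float64(15.0)), (270, 152, np.float64(517.0), np.float64(113.0), np.float64(10.0)), (279, 151, np.float64(522.0), np.float64(116.0), np.float64(10.0)), (288, 154, np.float64(528.0), np.float64(120.0), np.float64(9.0)), (297, 37, np.float64(505.0), np.float64(67.0), np.float64(71.0))]
16.7167 [0.53248739 0.01419614 0.01226851] [-1.79989715e+02  4.79178339e-02 -1.59175725e+02] [0.22656803 0.26236725 0.04468032] 0.0 0.08535761292256747
```

View pics/w11.png

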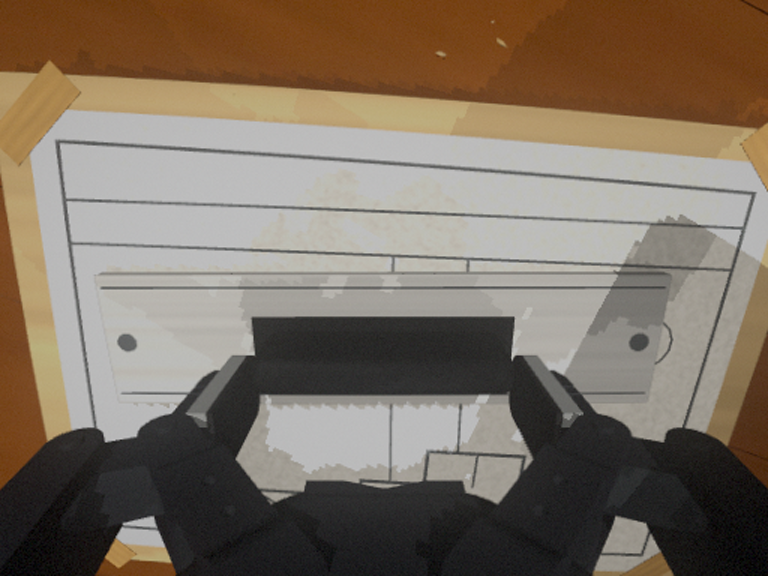

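```bash
python3 - <<'E'
from h import *
import pickle
c=pickle.load(open("w11.pkl","rb"))
q=[onz(c,u/1.5,v/1.5,.015)[:2] for u,v in((96,273),(672,273),(120,402),(650,402))]
print(np.round(q,4));ce=np.mean(q,0);d=q[0]-q[1];d2=q[2]-q[3]
print(ce,[np.degrees(np.arctan2(-x[1],-x[0]))%180 for x in(d,d2)],np.hypot(*d))
rb=[onz(c,u/1.5,v/1.5,.043)[:2] for u,v in((252,318),(514,318))];print(np.round(rb,4),np.mean(rb,0))
w=pickle.load(open("w9.pkl","rb"));g=w["color"].mean(2)
for u,v in((171,305),(342,305)): print(g[v-6:v+7,u-6:u+7].astype(int))
A=np.array([.553,.0933]);B=np.array([.6016,-.0348]);m=np.array([-.935,-.355])
print("gap",(ce-(A+B)/2)@m-.0295, "along",(ce-(A+B)/2)@np.array([.355,-.935]))
E
```

```text
[[ 0.5363 -0.0911]
 [ 0.4658  0.0936]
 [ 0.5833 -0.0738]
 [ 0.5121  0.1127]]
[0.52437243 0.01036536] [np.float64(110.88126631431821), np.float64(110.89443642890762)] 0.1977493102086352
[[ 0.5196 -0.0311]
 [ 0.4935  0.0373]] [0.50653459 0.00311079]
[[ 44  41 125 159 150 150 151 150 148 148 152 152 152]
 [ 40  38  82  62  58  59 121 150 150 150 150 150 150]
 [ 40  39  46  42  44  39  44  60 147 151 152 150 150]
 [ 44  36  37  43  41  40  39  44  64 120 151 151 148]
 [ 42  38  40  40  43  44  44  42  41  90 148 150 149]
 [ 44  39  39  39  43  39  42  43  38  39 172 174 177]
 [ 42  38  40  40  38  40  42  39  40  44 142 175 177]
 [ 49  43  37  37  37  42  38  44  42  64 171 174 175]
 [ 49  43  42  42  38  41  40  42  39  80 172 173 176]
 [ 46  51  46  41  39  37  40  44  54 140 172 171 174]
 [ 42  49  49  40  35  40  41  60 118 169 173 170 172]
 [ 48  49  47  44  42  44  72 120 169 174 169 169 169]
 [ 49  49  48  48  46  70 139 166 171 172 171 171 172]]
[[165 166 164 166 170 180 173 152 117  70  45  37  41]
 [164 165 167 165 166 158 121 108 127 117  73  39  40]
 [166 164 159 124  74  38  44  38  40  36  42  43  42]
 [165 153  94  45  42  43  45  38  43  42  38  38  44]
 [174 154  57  40  45  44  41  47  44  41  36  43  45]
 [165 121  45  43  43  43  42  41  43  40  40  44  46]
 [161  93  42  43  46  43  43  39  41  41  43  46  48]
 [160  96  43  42  43  38  39  40  38  46  46  51  45]
 [167 125  48  40  38  42  38  41  36  39  49  49  53]
 [176 154  52  43  40  39  37  37  37  47  49  51  45]
 [177 162 104  57  41  42  38  40  43  47  48  50  49]
 [177 176 159 113  70  43  41  43  49  48  47  45  48]
 [179 177 177 168 138  90  44  50  52  45  51  48  46]]
gap 0.026691322717862766 along -0.0011321492134283187
```

Flat, grip up, at 110.9° (pin line is 110.8°) with about a 27 mm gap. I'll release, shut the fingers, and push the rib's near side so the edge settles on both pins.

Emit:
{"name": "move_arm", "arguments": {"targets": [[-1,[0,0,1],0],[-1,[0,0,2.2],0],[0.5,[-0.7,-0.28,2.4],0],[1,[-1.41,-0.56,2.4],0],[1,[-1.41,-0.56,2.4],0],[1,[-1.41,-0.56,2.4],0],[1,[-1.41,-0.56,2.4],0],[1,[-1.41,-0.56,2.4],0],[1,[-1.41,-0.56,2.4],0],[1,[-1.41,-0.56,2.4],0]]}}

```text
time: 17.55
eef_pos: [0.4971, 0.0003, 0.0717]
ee_rot: [180.0, -0.0, -159.2]
force: [0.8, -0.2, -0.4]
width: -0.0002
grip_force: 0.0
```

Emit:
{"name": "move_arm", "arguments": {"targets": [[1,[0,0,-0.7],0],[1,[0,0,-1.4],0],[1,[0,0,-1.8],0],[1,[0,0,-1.8],0],[1,[0,0,-1.8],0]]}}

```text
time: 17.97
eef_pos: [0.4961, 0.0003, 0.0263]
ee_rot: [179.9, -0.1, -159.2]
force: [-0.3, -0.3, 1.1]
width: -0.0
grip_force: 0.0
```

Emit:
{"name": "move_arm", "arguments": {"targets": [[1,[0.2,0.08,0],0],[1,[0.36,0.14,0],0],[1,[0.5,0.19,0],0],[1,[0.64,0.24,0],0],[1,[0.78,0.3,0],0],[1,[0.92,0.35,0],0],[1,[1.06,0.4,0],0],[1,[1.15,0.44,0],0],[1,[1.2,0.46,0],0],[1,[1.2,0.46,0],0]]}}

```text
time: 18.8
eef_pos: [0.5273, 0.0118, 0.027]
ee_rot: [180.0, 0.0, -159.2]
force: [-0.5, -0.7, 0.2]
width: -0.0
grip_force: 0.0
```

Emit:
{"name": "move_arm", "arguments": {"targets": [[1,[0.04,0.015,0],0],[1,[0.08,0.03,0],0],[1,[0.12,0.045,0],0],[1,[0.16,0.06,0],0],[1,[0.2,0.075,0],0],[1,[0.2,0.075,0],0]]}}

```text
time: 19.3
eef_pos: [0.5321, 0.0136, 0.027]
ee_rot: [180.0, 0.0, -159.2]
force: [-0.2, 0.0, -0.4]
width: 0.0003
grip_force: 0.1
```

```bash
python3 - <<'E'
from h import *
import pickle
c=cam("wrist");pickle.dump(c,open("w12.pkl","wb"))
d=cam("top");pickle.dump(d,open("t12.pkl","wb"))
s=r.sense();print(s["time"],s["eef_pos"],s["ee_rot"],s["force"])
for nm,p in(("A",(.553,.0933,.017)),("B",(.6016,-.0348,.017)),("c",(.55,.019,.015))): print(nm,proj(c,p),proj(d,p))
E
```

```text
19.4 [0.53206581 0.01357537 0.02704894] [ 1.79998246e+02  2.93892511e-02 -1.59172843e+02] [ 0.38799623  0.37516633 -0.67979243]
A (np.float64(362.58066356474706), np.float64(302.53775972164186)) (np.float64(221.61880790145216), np.float64(205.09162806985327))
B (np.float64(146.9641411414408), np.float64(302.17047104869914)) (np.float64(262.9234096369824), np.float64(190.60434465564168))
c (np.float64(254.96573113417807), np.float64(260.38045611373)) (np.float64(245.3631584881348), np.float64(206.66405774794433))
```

```bash
cat > gap.py <<'E'
from h import *
import sys
m=np.array([-.935,-.355]);M=np.array([.5773,.0293]);dd=np.array([.355,-.935])
def gap(c):
    "blade edges along m for both bare ends (from z_map step); pin centre line = 0"
    out=[]
    for us in(range(84,104,4),range(410,430,4)):
        E=[]
        for u in us:
            P=[dep(c,u,v) for v in range(150,300)]
            k=[p for p in P if .0128<p[2]<.018]
            k=[((p[:2]-M)@m,(p[:2]-M)@dd) for p in k if 0<(p[:2]-M)@m<.11]
            E.append((min(x[0] for x in k),max(x[0] for x in k),np.mean([x[1] for x in k])))
        out.append(np.median(E,0).round(4))
    return out
E
python3 - <<'E'
from gap import *
import pickle
for f in("w11","w12"): print(f,gap(pickle.load(open(f+".pkl","rb"))))
E
```

```text
w11 [array([0.0313, 0.0803, 0.0874]), array([ 0.0316,  0.0811, -0.0881])]Traceback (most recent call last):
  File "<stdin>", line 3, in <module>
  File "gap.py", line 13, in gap
    E.append((min(x[0] for x in k),max(x[0] for x in k),np.mean([x[1] for x in k])))
              ~~~^^^^^^^^^^^^^^^^^
ValueError: min() iterable argument is empty
```

```bash
python3 - <<'E'
from gap import *
import pickle
c=pickle.load(open("w12.pkl","rb"))
for u in(70,100,130,170,255,340,370,400,440):
    print(u,[(v,int(c["color"][v,u].mean()),round(float(dep(c,u,v)[2]*1000)),round(float((dep(c,u,v)[:2]-M)@m*1000))) for v in range(180,340,10)])
E
```

```text
70 [(180, 181, 9, 78), (190, 181, 10, 72), (200, 140, 10, 66), (210, 106, 10, 59), (220, 158, 9, 53), (230, 180, 10, 46), (240, 181, 10, 40), (250, 181, 10, 33), (260, 182, 10, 26), (270, 180, 10, 18), (280, 178, 10, 11), (290, 179, 11, 4), (300, 179, 10, -5), (310, 179, 11, -12), (320, 140, 10, -21), (330, 39, 106, 59)]
100 [(180, 184, 9, 78), (190, 184, 10, 72), (200, 183, 9, 66), (210, 183, 9, 59), (220, 179, 14, 55), (230, 181, 14, 49), (240, 181, 13, 42), (250, 178, 15, 36), (260, 181, 16, 29), (270, 181, 15, 21), (280, 182, 15, 15), (290, 178, 10, 3), (300, 180, 10, -4), (310, 48, 99, 61), (320, 41, 102, 59), (330, 38, 106, 59)]
130 [(180, 185, 10, 78), (190, 185, 9, 72), (200, 184, 10, 66), (210, 185, 11, 60), (220, 182, 16, 56), (230, 183, 15, 49), (240, 182, 15, 43), (250, 180, 14, 35), (260, 182, 14, 29), (270, 182, 16, 22), (280, 182, 14, 14), (290, 160, 15, 7), (300, 45, 93, 60), (310, 44, 97, 59), (320, 39, 101, 59), (330, 37, 101, 55)]
170 [(180, 185, 10, 78), (190, 164, 10, 72), (200, 184, 10, 66), (210, 185, 10, 60), (220, 181, 15, 55), (230, 176, 16, 49), (240, 174, 
[... 1084 characters left out ...]
 (310, 38, 98, 60), (320, 25, 98, 57), (330, 29, 98, 53)]
400 [(180, 128, 12, 79), (190, 157, 10, 73), (200, 153, 11, 67), (210, 149, 10, 60), (220, 121, 14, 55), (230, 134, 15, 49), (240, 134, 15, 43), (250, 135, 15, 36), (260, 136, 16, 30), (270, 138, 15, 22), (280, 134, 15, 15), (290, 135, 14, 7), (300, 75, 92, 59), (310, 37, 98, 60), (320, 35, 102, 59), (330, 25, 105, 59)]
440 [(180, 151, 10, 78), (190, 153, 10, 72), (200, 153, 11, 66), (210, 150, 10, 60), (220, 151, 10, 53), (230, 151, 10, 47), (240, 148, 9, 40), (250, 153, 11, 34), (260, 148, 10, 26), (270, 148, 11, 19), (280, 127, 9, 11), (290, 149, 10, 4), (300, 146, 9, -5), (310, 148, 9, -13), (320, 58, 102, 60), (330, 31, 106, 60)]
```

About 2 mm short; keep pushing until force rises.

Emit:
{"name": "move_arm", "arguments": {"targets": [[1,[0.04,0.015,0],0],[1,[0.07,0.027,0],0],[1,[0.1,0.04,0],0],[1,[0.13,0.05,0],0],[1,[0.16,0.06,0],0],[1,[0.16,0.06,0],0],[1,[0.16,0.06,0],0]]}}

```text
time: 19.98
eef_pos: [0.5332, 0.0142, 0.0271]
ee_rot: [-180.0, -0.3, -159.2]
force: [-7.3, -2.4, 6.0]
width: -0.0001
grip_force: 4.1
```

Emit:
{"name": "move_arm", "arguments": {"targets": [[1,[0.04,0.015,0],0],[1,[0.08,0.03,0],0],[1,[0.08,0.03,0],0],[1,[0,0,0],0],[1,[-0.2,-0.08,0],0],[1,[-0.5,-0.2,0],0],[1,[-0.6,-0.25,1],0],[-1,[-0.6,-0.25,2.5],0],[-1,[-0.6,-0.25,4],0],[-1,[-0.6,-0.25,5],0]]}}

```text
time: 20.82
eef_pos: [0.5221, 0.0086, 0.1558]
ee_rot: [-179.9, 0.3, -159.2]
force: [1.7, 0.3, 1.3]
width: 0.0358
grip_force: 0.0
```

Emit:
{"name": "move_arm", "arguments": {"targets": [[-1,[0.8,0.3,1],0],[-1,[2,0.7,2],0],[-1,[2,0.7,2],0],[-1,[2,0.7,2],0]]}}

```text
time: 21.15
eef_pos: [0.5733, 0.0264, 0.2037]
ee_rot: [-179.9, 0.3, -159.1]
force: [-0.5, 0.1, -0.3]
width: 0.0837
grip_force: 0.0
```

```bash
python3 - <<'E'
from gap import *
import pickle
c=cam("wrist");pickle.dump(c,open("w13.pkl","wb"));s=r.sense();print(s["time"],s["eef_pos"],s["ee_rot"])
g=c["color"].astype(int);gr=g.mean(2)
for q in((.553,.0933,.017),(.6016,-.0348,.017)):
    u,v=proj(c,q);print(q,u,v);u,v=int(u),int(v);print(gr[v-12:v+10,u-9:u+10].astype(int))
for q in((.55,.019,.015),(.521,.09,.015),(.585,-.07,.015)): print(proj(c,q))
E
```

```text
21.2 [0.57134053 0.02630886 0.20215032] [-1.79986992e+02  4.85076258e-02 -1.59153602e+02]
(0.553, 0.0933, 0.017) 315.7334150596462 173.626171599847
[[214 182 167 165 166 167 164 165 165 165 166 167 165 164 164 163 164 164
  164]
 [213 182 164 166 167 165 164 164 165 164 164 166 165 166 165 165 164 165
  164]
 [181 164 163 162 163 162 163 162 162 163 162 162 162 161 164 163 162 162
  164]
 [180 163 162 162 162 163 161 162 163 162 163 162 163 162 162 162 162 161
  161]
 [165 164 164 165 164 156 153 163 164 165 164 165 165 164 164 164 164 165
  165]
 [107 127 133 126 123 121 123 122 131 132 131 116 105 108 111 110 111 113
  111]
 [167 167 158 154 154 157 155 155 154 163 166 150 144 144 143 146 145 164
  167]
 [169 167 157 157 155 154 154 157 154 147 145 143 144 143 143 144 163 166
  164]
 [168 161 157 159 159 159 159 156 143 135 145 149 147 146 149 150 147 164
  170]
 [153 173 173 173 174 175 129  75  67  64  67  96 127 134 134 151 155 154
  153]
 [173 186 177 181 184 164 102  66  67  62  64  63  94 152 181 183 185 186
  185]
 [173 186 184 182 183 129  72  65  67  69  68  67  64 114 176
[... 2166 characters left out ...]
215 215 215 216
  215]
 [216 216 215 216 215 188 125  88  87  88 117 167 182 205 215 215 216 215
  214]
 [215 216 216 216 215 215 199 170 146 145 173 185 184 203 214 216 216 216
  216]
 [216 216 215 216 216 200 183 184 188 189 185 185 187 186 204 216 215 215
  215]
 [216 215 216 217 215 201 186 187 190 188 185 183 185 186 206 216 216 216
  217]
 [215 216 215 214 215 200 187 191 188 187 182 182 182 204 215 216 216 216
  216]
 [215 216 215 216 216 215 216 215 201 186 183 204 201 206 216 216 216 215
  216]]
(np.float64(258.0584014865446), np.float64(148.535665024705))
(np.float64(324.0917392946651), np.float64(147.14016555119423))
(np.float64(176.01851458504922), np.float64(149.41798256927743))
```

Both pins meet the far edge with no paper visible between them (A near pixel (315,171), B near (200,170)). Now to the weight.

Emit:
{"name": "move_arm", "arguments": {"targets": [[-1,[-0.6,1.4,0],-7],[-1,[-1.2,2.8,0],-14],[-1,[-1.8,4.2,0],-21],[-1,[-2.4,5.6,0],-28],[-1,[-3,7,0],-35],[-1,[-3.6,8.4,0],-42],[-1,[-4.2,9.8,0],-49],[-1,[-4.8,11.2,-0.5],-56],[-1,[-5.2,12.2,-1],-63],[-1,[-5.2,12.2,-1.5],-70]]}}

```text
time: 22.03
eef_pos: [0.4365, 0.335, 0.1627]
ee_rot: [-179.9, -0.2, 133.2]
force: [-0.3, -0.9, -0.4]
width: 0.0855
grip_force: 0.0
```

Emit:
{"name": "move_arm", "arguments": {"targets": [[-1,[0,0,-0.5],-7],[-1,[0,0,-0.5],-14],[-1,[0,0,-0.5],-20],[-1,[0,0,-0.5],-20],[-1,[0,0,-0.5],-20]]}}

```text
time: 22.45
eef_pos: [0.4395, 0.3302, 0.1508]
ee_rot: [-179.9, 0.0, 113.3]
force: [0.1, -0.2, 0.3]
width: 0.0855
grip_force: 0.0
```

```bash
python3 - <<'E'
from gap import *
import pickle
c=cam("wrist");pickle.dump(c,open("w14.pkl","wb"));s=r.sense();print(s["time"],s["eef_pos"],s["ee_rot"])
# depth: points with world z 0.05..0.065 that are bright
im=c["color"].mean(2);zm=c["z_map"]
P=[];
for v in range(0,384,1):
    for u in range(0,512,1):
        if zm[v,u]>0 and im[v,u]>70:
            p=dep(c,u,v)
            if .045<p[2]<.11: P.append((*p,u,v,im[v,u]))
P=np.array(P)
H=np.zeros((384,512),np.uint8);H[P[:,4].astype(int),P[:,3].astype(int)]=1
n,l,st,ce=cv2.connectedComponentsWithStats(H)
for i in range(1,n):
    if st[i,4]>30:
        Q=P[l[P[:,4].astype(int),P[:,3].astype(int)]==i];print(st[i],ce[i].round(1),Q[:,:3].mean(0).round(4),Q[:,2].max().round(4),onz(c,*ce[i],.055).round(4))
print(proj(c,(.442,.331,.055)))
E
```

```text
22.5 [0.43989794 0.33041678 0.15128713] [-1.79916370e+02  5.74868552e-03  1.13298286e+02]
[   0   76   94  151 9428] [ 38.1 163.9] [0.2713 0.2883 0.0767] 0.0887 [0.2564 0.2779 0.055 ]
[ 281   79   44   44 1442] [302.9 100.5] [0.4411 0.4127 0.0772] 0.0814 [0.4441 0.4147 0.055 ]
[251 167  26  28 569] [263.3 180.9] [0.4415 0.3418 0.0573] 0.0608 [0.4418 0.3413 0.055 ]
[434 376  15   8  85] [441.3 380.2] [0.7253 0.2057 0.0492] 0.0554 [0.7178 0.2102 0.055 ]
(np.float64(258.82095171972134), np.float64(191.5569214801049))
```

Emit:
{"name": "move_arm", "arguments": {"targets": [[-1,[0.08,0.43,-1],-2.4],[-1,[0.08,0.43,-2.4],-2.4],[-1,[0.08,0.43,-3.6],-2.4],[-1,[0.08,0.43,-4.4],-2.4],[-1,[0.08,0.43,-4.8],-2.4],[-1,[0.08,0.43,-4.8],-2.4],[-1,[0.08,0.43,-4.8],-2.4]]}}

```text
time: 23.08
eef_pos: [0.4428, 0.3418, 0.0323]
ee_rot: [-180.0, 0.0, 110.8]
force: [0.4, 0.7, 0.7]
width: 0.0852
grip_force: 0.0
```

Emit:
{"name": "move_arm", "arguments": {"targets": [[0,[0,0,0],0],[0.3,[0,0,0],0],[0.4,[0,0,0],0],[0.5,[0,0,0],0],[1,[0,0,0],0],[1,[0,0,0],0],[1,[0,0,0],0],[1,[0,0,0],0]], "grip_force": 40}}

```text
time: 23.75
eef_pos: [0.4431, 0.3422, 0.0329]
ee_rot: [180.0, -0.0, 110.8]
force: [-1.6, -0.7, 5.9]
width: 0.0212
grip_force: 39.1
```

Emit:
{"name": "move_arm", "arguments": {"targets": [[1,[0,0,0.6],0],[1,[0,0,1.5],0],[1,[0,0,2.6],0],[1,[0.3,-1,3.2],0],[1,[0.6,-2,3.2],0],[1,[1,-3.2,3.2],0],[1,[1.4,-4.6,3.2],0],[1,[1.9,-6,3.2],0],[1,[2.4,-7.4,3.2],0],[1,[2.8,-8.8,3.2],0]]}}

```text
time: 24.58
eef_pos: [0.5125, 0.1202, 0.1104]
ee_rot: [-179.9, -0.0, 110.8]
force: [1.0, -0.1, -2.8]
width: 0.0213
grip_force: 39.8
```

Emit:
{"name": "move_arm", "arguments": {"targets": [[1,[0.3,-1.0,0],0],[1,[0.44,-1.44,0],0],[1,[0.44,-1.44,0],0],[1,[0.44,-1.44,-0.8],0],[1,[0.44,-1.44,-1.5],0],[1,[0.44,-1.44,-1.5],0],[1,[0.44,-1.44,-1.5],0]]}}

```text
time: 25.17
eef_pos: [0.5215, 0.087, 0.0724]
ee_rot: [-179.7, -0.1, 110.9]
force: [0.8, 0.1, -2.7]
width: 0.0213
grip_force: 39.8
```

```bash
python3 - <<'E'
from gap import *
import pickle
c=cam("wrist");pickle.dump(c,open("w15.pkl","wb"));s=r.sense();print(s["time"],s["eef_pos"],s["ee_rot"],s["force"],s["moment"],s["width"])
d=cam("scene");pickle.dump(d,open("s15.pkl","wb"));t=cam("top");pickle.dump(t,open("t15.pkl","wb"))
zf=.0034+ s["eef_pos"][2]-.0327;print("foot z",zf)
# blade-ish points & puck points by height in wrist depth
for lo,hi in((.0128,.018),(zf+.018,zf+.028)):
    P=[(dep(c,u,v)-np.r_[.5497,.0188,0]) for v in range(0,330,2) for u in range(0,512,2) if c["z_map"][v,u]>0]
    P=np.array([p for p in P if lo<p[2]<hi and np.hypot(*p[:2])<.13]);
    if len(P):
        a=P[:,:2]@dd;b=P[:,:2]@m;print(lo.__round__(3),len(P),np.percentile(a,[1,50,99]).round(4),np.percentile(b,[1,50,99]).round(4))
E
```

```text
25.2167 [0.52284867 0.08694257 0.07396211] [-1.79897133e+02 -6.11752878e-02  1.10847600e+02] [-0.32793093 -0.27803318 -2.98998073] [ 0.051079   -0.08043915  0.0516698 ] 0.0214317718752507
foot z 0.04466210884882054
0.013 1024 [-0.1009 -0.0783  0.029 ] [-0.025  -0.0022  0.0243]
0.063 246 [-0.0891 -0.0832 -0.0744] [-0.0104  0.003   0.0164]
```

Weight is centred over the bare left end of the blade. Lower it.

Emit:
{"name": "move_arm", "arguments": {"targets": [[1,[0,0,-0.4],0],[1,[0,0,-0.75],0],[1,[0,0,-0.95],0],[1,[0,0,-1.05],0],[1,[0,0,-1.1],0],[1,[0,0,-1.14],0],[1,[0,0,-1.14],0],[1,[0,0,-1.14],0]]}}

```text
time: 25.98
eef_pos: [0.5241, 0.0859, 0.0463]
ee_rot: [180.0, 0.0, 110.8]
force: [-0.2, -0.0, -2.8]
width: 0.0214
grip_force: 39.8
```

Emit:
{"name": "move_arm", "arguments": {"targets": [[1,[0,0,-0.03],0],[1,[0,0,-0.06],0],[1,[0,0,-0.08],0],[1,[0,0,-0.08],0]]}}

```text
time: 26.32
eef_pos: [0.5241, 0.0859, 0.0446]
ee_rot: [180.0, 0.0, 110.8]
force: [0.6, 0.1, -0.8]
width: 0.0208
grip_force: 40.0
```

Emit:
{"name": "move_arm", "arguments": {"targets": [[1,[0,0,-0.02],0],[0.5,[0,0,-0.02],0],[0.2,[0,0,-0.02],0],[0,[0,0,-0.02],0],[-0.2,[0,0,0],0],[-0.2,[0,0,0.2],0],[-0.2,[0,0,0.8],0],[-0.2,[0,0,2],0],[-0.2,[0,0,3.4],0],[-0.2,[0,0,4.8],0]]}}

```text
time: 27.15
eef_pos: [0.523, 0.086, 0.1648]
ee_rot: [-179.9, -0.0, 110.8]
force: [1.5, 1.0, -0.2]
width: 0.0511
grip_force: 0.0
```

Emit:
{"name": "move_arm", "arguments": {"targets": [[-0.2,[-0.5,-1.4,1],0],[-1,[-0.5,-2.4,1],0],[-1,[-0.5,-2.4,1],0],[-1,[-0.5,-2.4,1],0]]}}

```text
time: 27.48
eef_pos: [0.5119, 0.025, 0.1902]
ee_rot: [179.9, 0.0, 110.6]
force: [-0.3, 0.3, -0.3]
width: 0.0841
grip_force: 0.0
```

```bash
python3 - <<'E'
from gap import *
import pickle
c=cam("wrist");pickle.dump(c,open("w16.pkl","wb"));s=r.sense();print(s["time"],s["eef_pos"],s["force"])
P=np.array([(dep(c,u,v)-np.r_[.5497,.0188,0]) for v in range(0,384) for u in range(0,512) if c["z_map"][v,u]>0]);P=P[np.hypot(P[:,0],P[:,1])<.13]
for lo,hi in((.0128,.018),(.033,.042),(.06,.076)):
    Q=P[(P[:,2]>lo)&(P[:,2]<hi)]
    if len(Q):
        a=Q[:,:2]@dd;b=Q[:,:2]@m;print(lo,len(Q),Q[:,2].max().round(4),np.percentile(a,[1,50,99]).round(4),np.percentile(b,[1,50,99]).round(4))
# far edge and slope per slices along blade
Q=P[(P[:,2]>.0128)&(P[:,2]<.0185)];a=Q[:,:2]@dd;b=Q[:,:2]@m
for x in np.arange(-.095,.1,.02):
    k=abs(a-x)<.01
    if k.sum()>20: print(x.round(3),k.sum(),np.percentile(b[k],[2,98]).round(4))
g=c["color"].mean(2).astype(int)
for q in((.553,.0933,.017),(.6016,-.0348,.017)):
    u,v=map(int,proj(c,q));print(u,v)
    if 12<u<500 and 12<v<372: print(g[v-9:v+10,u-9:u+10])
E
```

```text
27.5333 [0.51138898 0.02581109 0.1892013 ] [ 0.0220972  -0.37190174  0.50207341]
0.0128 5435 0.0178 [-0.0995 -0.0019  0.0968] [-0.0246  0.0031  0.0251]
0.033 717 0.042 [-0.0862 -0.0544  0.0352] [-0.0141  0.0047  0.0177]
0.06 494 0.0724 [-0.0812 -0.0708 -0.0604] [-0.0087  0.0022  0.0122]
-0.095 678 [-0.0244  0.0246]
-0.075 315 [-0.0258  0.0245]
-0.055 518 [-0.0243  0.0244]
-0.035 609 [-0.0239  0.0243]
-0.015 514 [-0.0238  0.0242]
0.005 502 [-0.0237  0.0253]
0.025 479 [-0.0238  0.0252]
0.045 517 [-0.0238  0.0252]
0.065 625 [-0.0259  0.0251]
0.085 569 [-0.0232  0.0249]
312 127
[[165 150 133 162 169 169 177 185 185 186 185 186 185 185 187 186 184 183
  187]
 [164 152 135 162 167 170 150 179 185 186 187 184 184 183 185 184 181 183
  182]
 [163 153 134 161 167 154 175 183 181 183 182 184 184 185 185 183 180 181
  181]
 [162 152 134 144 149 146 165 166 182 185 183 183 182 186 184 182 182 181
  182]
 [160 152 148 145 144 144 157 160 184 186 183 185 182 184 183 182 182 183
  184]
 [138 129 131 140 146 159 163 158 142 138 157 180 183 184 182 183 182 183
  186]
 [137 129 130 140 145 162 129  98
[... 1868 characters left out ...]
  90  79  80  79  80  79  78 168 183 185 186
  194]
 [213 200 180 202 211 185 158 107  78  81  82  77  82  81 151 185 192 186
  211]
 [214 201 190 204 211 180 173 117  79  79  79  78  79  81 179 211 215 196
  211]
 [214 198 190 204 212 179 180 134  85  77  80  83  81  96 203 215 215 215
  215]
 [213 196 190 206 211 177 181 177 134  96  86 100 101 159 209 216 215 216
  215]
 [214 185 186 206 211 173 184 210 198 161 150 167 168 209 215 214 216 215
  215]
 [214 183 185 207 213 187 205 211 214 214 215 215 214 216 216 216 215 216
  215]
 [214 185 193 209 214 188 184 192 211 215 215 215 215 215 214 215 216 211
  208]
 [214 182 206 214 214 187 183 209 216 216 215 215 215 216 215 215 215 187
  184]]
```

```bash
python3 -c "
from plant import r
print(r.job_done())"
```

```text
the job is handed in; nothing more can be done
None
```

I handed the job in at 27.5 s: the straightedge lies flat, grip up, with its far edge against both pins as closely as the camera can tell (about 0.5 mm), and the smaller weight stands upright on its left end.

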